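Pop the fuse hatch on its push-push latch

ROBOT

A 6-joint arm with a two-finger parallel gripper is mounted at the origin on the work surface. World frame = base frame: x ahead of the robot, y to its left, z up, the work surface at z = 0. Lengths are in m, angles in rad, forces in N, time in s.
With the tool pointing down it reaches from about 0.275 to 0.725 m from the base axis. Payload 15.9 kg.
Tool frame: the origin (TCP) lies on the centre line of the jaws, within the pads' length; the fingertips stand robot.tips_ahead ahead of it and the grasp point (between the pads) lies 11 mm behind it (robot.tips_ahead is the distance from the TCP to the fingertips, in m); z points along the fingers, y is the direction in which the jaws open and shut (so a half turn about z gives the same grasp; the last joint's range is limited). The gripper opens to 85 mm and grips with 20 to 120 N. Pads are 22 mm wide; open, the fingers measure 114 mm over their backs; the gripper's body (76 mm by 85 mm) begins 54 mm behind the grasp point. The pads swing forward as they close: fully open they stand 13 mm farther back than shut.
Start: joints at [1.275, 0.213, -0.034, 1.323, 0, 1.571], TCP at [0.146, 0.478, 0.239] pointing down, gripper open.
Joint ranges: [-2.98, 2.98], [-0.74, 1.72], [-1.14, 1.35], [-2.1, 2.04], [-1.57, 1.44], [-3.14, 3.14]. Speed limits (rad/s): [1.89, 1.89, 2.39, 2.57, 3.14, 3.14].

INTERFACE

Orientations are given as a unit quaternion [x, y, z, w].
In Python, from bench import robot gives the robot as it stands.
- The arm moves only by the tool move_arm, never from a script. Its argument "deltas" is a list of rows, each an object of numbers: "dx", "dy", "dz": the shift along the tool's x, y, z in cm; "wx", "wy", "wz": the turn, a rotation vector about the tool's x, y, z in degrees; "fingers": the opening, from 0 (shut) to 1 (fully open). In form: [{"dx": .., "dy": .., "dz": .., "wx": .., "wy": .., "wz": .., "fingers": ..}, ...]. A call has 1 to 20 rows; each row shifts and turns the commanded pose from where the row before left it, along the tool's axes as they then stand; what a row does not reach is not made up. A row lasts 1/10 s, in which the tool goes at most 50 mm and 8.59 degrees, less where a joint would pass 70% of its speed; a pose out of reach is approached as far as the arm can. A call is refused whole if a number of a shift passes 5 or a number of a turn 8.59, either way. A call with a gripper value outside its range is refused whole. The fingers move at their own pace and stop on an object; "squeeze" is the grip in N (left out, the last holds). Time passes only in rows, so rows that do not move let the fingers close. It gives the time, the measured TCP pose, the force and the opening at its end, in the units of the state.
- robot.get_obs(): the state, without advancing time (a new reading comes with each control period).
- robot.read_camera(name): name is "side" or "top"; returns (picture, depth): 400x640x3 uint8, red, green, blue; 400x640 float32, m along the optical axis (not along the pixel's ray), 0 where there is no reading.
- robot.camera_model(name): a dict with "fx", "fy", "cx", "cy" (pixels), "dist_coeffs" ([k1, k2, p1, p2, k3] as OpenCV has them; the pictures are not rectified), "rvec" (rotation vector, rad) and "tvec" (3), from world to camera coordinates, as OpenCV has them. Camera axes: x right, y down, z forward; pixel columns grow to the right and rows downward; lengths in m; the calibration is good to about 2 mm. A picture is of the moment at which its call begins. camera_model takes no time and is no camera call.
- robot.close_job(): hands the job in, once; it reports no verdict.
The state is a dict: "time_s": time; "qpos": joint angles; "qvel": joint speeds; "joint_torque": joint torques, N m; "position": TCP position; "ee_rot": TCP orientation; "contact_force": force on the tool from outside, world axes, zero at the start; "ft_torque": the same for the moment, N m; "finger_gap": opening from 0.0 (shut) to 1.0 (fully open).
Only numpy, scipy, OpenCV 4.12 (cv2) and the standard library are available. Lean on these libraries where they do the work, as an engineer would, in place of code of your own. Each camera call takes 0.05 s, during which the arm holds its last target.

TASK

The white fuse hatch with the yellow press pad, on top of one of the two grey bench supply units, is shut on a push-push latch. With closed fingertips press the yellow pad down once, all the way in, then back off so that the hatch pops up by itself, and watch for a couple of seconds that it stays open. Do not press it a second time, do not pry or pull it, and leave the blue-pad hatch and everything else on the bench alone.

Things in the scene. Friction and masses are not known exactly. Their poses are not given: they have to be found in the camera images.
- fuse_unit: grey bench supply unit, 150 (x) x 120 (y) x 90 (z) mm, fixed to the bench; origin at the centre of its underside, x axis points from the pressed edge of its hatch to the hatch's hinge (at yaw 0 the pressed edge faces the robot). In its top is a white hatch, 93 x 83 x 5 mm, top flush with the unit's top, hinge line along y at x = +50 mm, z = 87.5 mm. It looks like the other unit but for the yellow pad. It can stand on the left or on the right
- fuse_unit_pad (a point): centre of the top face of the yellow press pad of the fuse hatch: 28 (x) x 36 (y) mm, raised 8 mm above the hatch, its top at 98 mm above the bench when shut; 78 mm from the hinge line, towards the unit's -x. Moves and tilts with the hatch
- fuse_unit_hatch (a joint): fuse hatch angle, rad: 0 shut, -0.078 pressed fully in (pad about 6 mm down, firm stop), 1.0 open. Pressing takes 2 to 3 N, then the stop is felt. It lets go near the end of the press, follows the finger up on its spring and swings to 1.0 in about 0.5 s; its front edge then stands 170 mm above the bench, over the unit's x = 0: back off upwards and towards the unit's -x
- fuse_unit_latch (a joint): hidden latch carriage under the fuse hatch, m: 0 latched as found, about 0.0075 when pressed fully in the first time, about 0.014 (0.013 to 0.016) when released and open; a second full press moves it to about 0.022 and latches the hatch shut for good
- cell_unit: the other grey bench supply unit, same size, hatch and frame as fuse_unit but with a BLUE press pad; to be left alone
- cell_unit_hatch (a joint): angle of the blue-pad hatch, rad, 0 shut; same mechanism; must stay shut
- cell_unit_latch (a joint): latch carriage of the blue-pad hatch, m, 0 latched; must stay there
- bush: small flanged brass bush, 18 mm across, 20 mm high, standing on the rear strip of the fuse unit's top, behind the hatch hinge; origin at the centre of its underside. Leave alone
- screwdriver: screwdriver with a green handle lying on the bench, along its x axis; leave alone
- wrench: steel wrench lying on the bench along its x axis; leave alone
- hammer: hammer with wooden handle lying on the far part of the bench along its x axis; leave alone
- collar: dark steel collar, 44 mm across, 18 mm high, on the bench; leave alone
- tool_holder: steel lathe tool holder, 44 mm across, 80 mm high, standing on the far part of the bench; leave alone
- steel_block: bare steel block 50 x 30 x 25 mm on the bench; leave alone

How it is judged:
By the outcome, as a careful person would: the job done as asked, in the order asked, and still so for the second after the job is handed in, with the robot touching nothing.
It also fails if it takes over 32 s, if anything falls off the work surface, if the arm or the gripper's body presses on something with over 40 N, if the wrist force passes 120 N, or if a joint passes its speed limit or range.

## Working session

There is one attempt and no reset: what is moved stays moved. The work goes in short steps, Python scripts to look and compute and a tool call to move; the robot and the scene stay as the last step left them, time stands still between calls to the robot, and variables do not carry over. Pictures are saved under pics/ and viewed, and the job is handed in when it is done.

Besides the shell and the picture viewer there is one more tool, called after "Emit:" by a JSON object that holds its "api" and its "payload", one argument or row to a line. move_arm: Moves the arm, as the interface text tells. Its arguments: {"type":"object","properties":{"deltas":{"type":"array","items":{"type":"object","properties":{"dx":{"type":"number"},"dy":{"type":"number"},"dz":{"type":"number"},"wx":{"type":"number"},"wy":{"type":"number"},"wz":{"type":"number"},"fingers":{"type":"number"}}}},"squeeze":{"type":"number"}},"required":["deltas"]}

```bash
mkdir -p pics; python3 - <<'E'
from bench import robot
import cv2,numpy as np
print(robot.get_obs(), robot.tips_ahead)
for n in("top","side"):
    p,d=robot.read_camera(n); cv2.imwrite(f"pics/{n}0.png",p[:,:,::-1]); np.savez(f"{n}0.npz",p=p,d=d); print(robot.camera_model(n))
E
```

```text
{'time_s': 0.0, 'qpos': array([ 1.27499858e+00,  2.13354466e-01, -3.50280395e-02,  1.32344474e+00,
       -1.23033123e-05,  1.57081297e+00]), 'qvel': array([ 0.00064332,  0.00041646, -0.00098925, -0.00075909,  0.00120314,
       -0.00071938]), 'joint_torque': array([ 2.38427056e-03, -6.86172867e+01,  4.87116444e+01,  1.77550537e-02,
        4.02698674e-05,  1.72073044e-05]), 'position': array([0.14566975, 0.47800362, 0.2388293 ]), 'ee_rot': array([ 1.47368483e-01,  9.89081526e-01, -5.10740811e-04, -6.98697352e-05]), 'contact_force': array([-0.11814391, -0.22124994,  0.1872842 ]), 'ft_torque': array([-0.00383388,  0.01593981, -0.04728851]), 'finger_gap': 0.9995919815110317} 0.008
{'fx': 392.67551423314654, 'fy': 392.67551423314654, 'cx': 325.9090229437148, 'cy': 200.5288962218882, 'dist_coeffs': array([-0.04306051,  0.        ,  0.        ,  0.        ,  0.        ]), 'rvec': array([ 2.12838612, -2.0710333 ,  0.24663541]), 'tvec': array([0.05430766, 0.58169153, 0.82027034])}
{'fx': 452.50869615177874, 'fy': 452.50869615177874, 'cx': 320.8520273582226, 'cy': 201.46098669774113, 'dist_coeffs': array([0.03843166, 0.        , 0.        , 0.        , 0.        ]), 'rvec': array([ 2.13778494, -0.19898135,  0.11510617]), 'tvec': array([-0.55277428,  0.16760244,  0.87330635])}
```

View pics/top0.png

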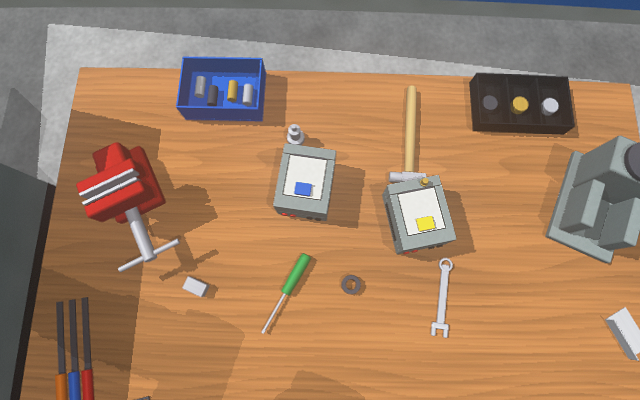

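View pics/side0.png

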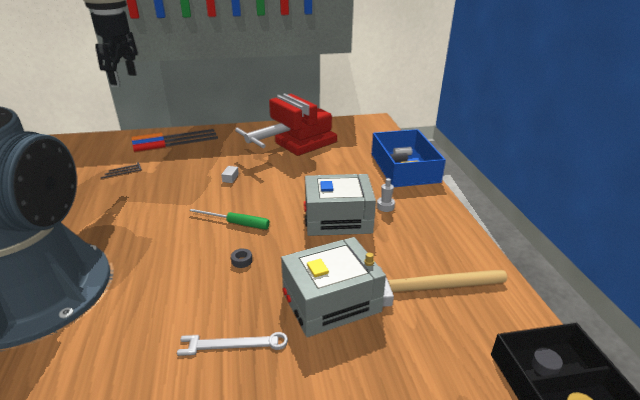

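The yellow pad is at about (426,224) in the top view and (318,268) in the side view. That is the right-hand unit. The blue pad is at (303,189) top. Next I'll locate both.

```bash
cat > h.py <<'E'
from bench import robot
import cv2,numpy as np
def world(n,uv,d):
    m=robot.camera_model(n);K=np.array([[m['fx'],0,m['cx']],[0,m['fy'],m['cy']],[0,0,1]])
    q=cv2.undistortPoints(np.array(uv,float).reshape(-1,1,2),K,m['dist_coeffs']).reshape(-1,2)
    R=cv2.Rodrigues(m['rvec'])[0]
    d=np.asarray(d,float).reshape(-1,1)
    return (np.c_[q,np.ones(len(q))]*d-m['tvec'])@R
def ray_z(n,uv,z):
    a=world(n,uv,np.full(len(uv),.1));b=world(n,uv,np.full(len(uv),1.))
    t=(z-a[:,2])/(b[:,2]-a[:,2]); return a+t[:,None]*(b-a)
E
python3 - <<'E'
from h import *
for n in("top","side"):
    z=np.load(f"{n}0.npz");p=z['p'].astype(int);d=z['d']
    hsv=cv2.cvtColor(z['p'],cv2.COLOR_RGB2HSV)
    for c,lo,hi in(("yellow",(24,150,150),(34,255,255)),("blue",(105,150,100),(125,255,255)),("white",(0,0,215),(180,30,255))):
        m=cv2.inRange(hsv,lo,hi)
        box=(slice(130,255),slice(260,460)) if n=="top" else (slice(170,300),slice(270,385))
        mm=np.zeros_like(m);mm[box]=m[box]
        k,lab,st,ce=cv2.connectedComponentsWithStats(mm)
        for i in range(1,k):
            if st[i,4]<60: continue
            v,u=np.nonzero(lab==i);P=world(n,np.c_[u,v],d[v,u])
            P=P[d[v,u]>0]
            zz=np.median(P[:,2]); 
            uv=np.c_[u,v]
            W=ray_z(n,uv,.098 if c!="white" else .090)[:,:2].astype(np.float32)
            print(n,c,st[i],ce[i].round(1),"depthmed",np.median(P,0).round(4),"raymean",W.mean(0).round(4),"rect",cv2.minAreaRect(W*1000))
E
```

```text
top yellow [416 216  19  15 195] [425.1 223.1] depthmed [ 0.5286 -0.1452  0.0983] raymean [ 0.5288 -0.1455] rect ((528.8302612304688, -145.5814666748047), (25.951663970947266, 34.82096481323242), 12.711219787597656)
top blue [295 182  16  14 172] [302.5 188.4] depthmed [0.599  0.1216 0.0984] raymean [0.5987 0.1222] rect ((598.7661743164062, 122.1330337524414), (32.71855545043945, 25.848888397216797), 82.60527801513672)
top white [ 284  155   42   44 1173] [304.9 174.4] depthmed [0.6352 0.1181 0.0902] raymean [0.6336 0.1186] rect ((628.4010009765625, 119.21878814697266), (81.32411193847656, 91.47019958496094), 83.24848937988281)
top white [ 398  188   47   47 1253] [419.8 208.4] depthmed [ 0.5645 -0.1335  0.0903] raymean [ 0.5629 -0.1369] rect ((557.5940551757812, -139.0894317626953), (91.6318130493164, 82.21160888671875), 12.972576141357422)
side yellow [308 259  20  18 212] [317.3 267.2] depthmed [ 0.5278 -0.1491  0.0982] raymean [ 0.5276 -0.149 ] rect ((527.5905151367188, -149.3312225341797), (27.27552032470703, 38.82011413574219), 12.26403522491455)
side blue [321 181  12  10 113] [326.4 185.5] depthmed [0.5972 0.1171 0.0977] raymean [0.5971 0.1174] rect ((597.45361328125, 117.72200775146484), (39.22473907470703, 24.63849449157715), 79.66964721679688)
side white [318 178  44  20 598] [342.7 187.7] depthmed [0.6368 0.1118 0.0899] raymean [0.6343 0.1148] rect ((626.5281982421875, 118.77926635742188), (81.22116088867188, 91.76110076904297), 82.9920883178711)
side white [ 300  246   67   41 1262] [336.5 265. ] depthmed [ 0.5654 -0.1402  0.0903] raymean [ 0.5638 -0.1399] rect ((556.6231079101562, -138.9691162109375), (92.02213287353516, 81.68710327148438), 12.909854888916016)
```

Pad centre comes out at about (0.528, -0.146, 0.098), with the unit yawed about 12.8°. I'll travel at height with the fingers closing, then turn to line up.

Emit:
{"api": "move_arm", "payload": {
  "deltas": [
    {"dx":-1.5,"dy":-1.3,"fingers":0},
    {"dx":-2.7,"dy":-2.4,"fingers":0},
    {"dx":-2.7,"dy":-2.4,"fingers":0},
    {"dx":-2.7,"dy":-2.4,"fingers":0},
    {"dx":-2.7,"dy":-2.4,"fingers":0},
    {"dx":-2.7,"dy":-2.4,"fingers":0},
    {"dx":-2.7,"dy":-2.4,"fingers":0},
    {"dx":-2.7,"dy":-2.4,"fingers":0},
    {"dx":-2.7,"dy":-2.4,"fingers":0},
    {"dx":-2.7,"dy":-2.4,"fingers":0},
    {"dx":-2.7,"dy":-2.4,"fingers":0},
    {"dx":-2.7,"dy":-2.4,"fingers":0},
    {"dx":-2.7,"dy":-2.4,"fingers":0},
    {"dx":-2.7,"dy":-2.4,"fingers":0},
    {"dx":-2.7,"dy":-2.4,"fingers":0},
    {"dx":-2.7,"dy":-2.4,"fingers":0},
    {"dx":-2.7,"dy":-2.4,"fingers":0},
    {"dx":-2.7,"dy":-2.4,"fingers":0},
    {"dx":-2.7,"dy":-2.4,"fingers":0},
    {"dx":-2.7,"dy":-2.4,"fingers":0}
  ]
}}

```text
$.deltas[0]: bad value
```

Emit:
{"api": "move_arm", "payload": {
  "deltas": [
    {"wz":-7.45,"fingers":0},
    {"wz":-7.45,"fingers":0},
    {"wz":-7.45,"fingers":0},
    {"wz":-7.45,"fingers":0},
    {"fingers":0},
    {"fingers":0}
  ]
}}

```text
$.deltas[0]: bad value
```

Emit:
{"api": "move_arm", "payload": {
  "deltas": [
    {"dx":-1.5,"dy":-1.3,"dz":0,"wx":0,"wy":0,"wz":0,"fingers":0}
  ]
}}

```text
time_s: 0.2
position: [0.1557, 0.4621, 0.2387]
ee_rot: [0.147, 0.989, -0.0, -0.0]
contact_force: [0.0, -0.9, -0.7]
finger_gap: 0.857
```

Every key has to be present in each row.

Emit:
{"api": "move_arm", "payload": {
  "deltas": [
    {"dx":-2.7,"dy":-2.4,"dz":0,"wx":0,"wy":0,"wz":0,"fingers":0},
    {"dx":-2.7,"dy":-2.4,"dz":0,"wx":0,"wy":0,"wz":0,"fingers":0},
    {"dx":-2.7,"dy":-2.4,"dz":0,"wx":0,"wy":0,"wz":0,"fingers":0},
    {"dx":-2.7,"dy":-2.4,"dz":0,"wx":0,"wy":0,"wz":0,"fingers":0},
    {"dx":-2.7,"dy":-2.4,"dz":0,"wx":0,"wy":0,"wz":0,"fingers":0},
    {"dx":-2.7,"dy":-2.4,"dz":0,"wx":0,"wy":0,"wz":0,"fingers":0},
    {"dx":-2.7,"dy":-2.4,"dz":0,"wx":0,"wy":0,"wz":0,"fingers":0},
    {"dx":-2.7,"dy":-2.4,"dz":0,"wx":0,"wy":0,"wz":0,"fingers":0},
    {"dx":-2.7,"dy":-2.4,"dz":0,"wx":0,"wy":0,"wz":0,"fingers":0},
    {"dx":-2.7,"dy":-2.4,"dz":0,"wx":0,"wy":0,"wz":0,"fingers":0},
    {"dx":-2.7,"dy":-2.4,"dz":0,"wx":0,"wy":0,"wz":0,"fingers":0},
    {"dx":-2.7,"dy":-2.4,"dz":0,"wx":0,"wy":0,"wz":0,"fingers":0},
    {"dx":-2.7,"dy":-2.4,"dz":0,"wx":0,"wy":0,"wz":0,"fingers":0},
    {"dx":-2.7,"dy":-2.4,"dz":0,"wx":0,"wy":0,"wz":0,"fingers":0},
    {"dx":-2.7,"dy":-2.4,"dz":0,"wx":0,"wy":0,"wz":0,"fingers":0},
    {"dx":-2.7,"dy":-2.4,"dz":0,"wx":0,"wy":0,"wz":0,"fingers":0},
    {"dx":-2.7,"dy":-2.4,"dz":0,"wx":0,"wy":0,"wz":0,"fingers":0},
    {"dx":-2.7,"dy":-2.4,"dz":0,"wx":0,"wy":0,"wz":0,"fingers":0},
    {"dx":-2.7,"dy":-2.4,"dz":0,"wx":0,"wy":0,"wz":0,"fingers":0}
  ]
}}

```text
time_s: 2.1
position: [0.5145, -0.1257, 0.239]
ee_rot: [0.147, 0.989, 0.0, -0.0]
contact_force: [0.1, 0.5, 0.7]
finger_gap: -0.003
```

Emit:
{"api": "move_arm", "payload": {
  "deltas": [
    {"dx":0,"dy":0,"dz":0,"wx":0,"wy":0,"wz":-7.45,"fingers":0},
    {"dx":0,"dy":0,"dz":0,"wx":0,"wy":0,"wz":-7.45,"fingers":0},
    {"dx":0,"dy":0,"dz":0,"wx":0,"wy":0,"wz":-7.45,"fingers":0},
    {"dx":0,"dy":0,"dz":0,"wx":0,"wy":0,"wz":-7.45,"fingers":0},
    {"dx":0,"dy":0,"dz":0,"wx":0,"wy":0,"wz":0,"fingers":0},
    {"dx":0,"dy":0,"dz":0,"wx":0,"wy":0,"wz":0,"fingers":0}
  ]
}}

```text
time_s: 2.7
position: [0.514, -0.1242, 0.2391]
ee_rot: [-0.11, 0.994, 0.0, -0.0]
contact_force: [0.2, -0.2, 0.3]
finger_gap: -0.002
```

Emit:
{"api": "move_arm", "payload": {
  "deltas": [
    {"dx":-0.35,"dy":-1.25,"dz":0,"wx":0,"wy":0,"wz":0,"fingers":0},
    {"dx":-0.35,"dy":-1.2,"dz":1.5,"wx":0,"wy":0,"wz":0,"fingers":0},
    {"dx":0,"dy":0,"dz":2.5,"wx":0,"wy":0,"wz":0,"fingers":0},
    {"dx":0,"dy":0,"dz":2.5,"wx":0,"wy":0,"wz":0,"fingers":0},
    {"dx":0,"dy":0,"dz":2.0,"wx":0,"wy":0,"wz":0,"fingers":0},
    {"dx":0,"dy":0,"dz":2.0,"wx":0,"wy":0,"wz":0,"fingers":0},
    {"dx":0,"dy":0,"dz":1.0,"wx":0,"wy":0,"wz":0,"fingers":0},
    {"dx":0,"dy":0,"dz":0,"wx":0,"wy":0,"wz":0,"fingers":0},
    {"dx":0,"dy":0,"dz":0,"wx":0,"wy":0,"wz":0,"fingers":0}
  ]
}}

```text
time_s: 3.6
position: [0.5268, -0.1469, 0.125]
ee_rot: [-0.112, 0.994, -0.0, 0.0]
contact_force: [-0.5, 0.4, 0.1]
finger_gap: 0.003
```

```bash
python3 - <<'E'
from h import *
p,d=robot.read_camera("side"); cv2.imwrite("pics/side1.png",cv2.resize(p[190:340,220:440,::-1],None,fx=3.6,fy=3.6))
p,d=robot.read_camera("top"); cv2.imwrite("pics/top1.png",cv2.resize(p[130:280,330:530,::-1],None,fx=4,fy=4))
print(robot.get_obs()['position'],robot.get_obs()['contact_force'])
E
```

```text
[ 0.52705806 -0.14688732  0.12536294] [-0.6619769   0.48702837 -1.32746897]
```

View pics/side1.png

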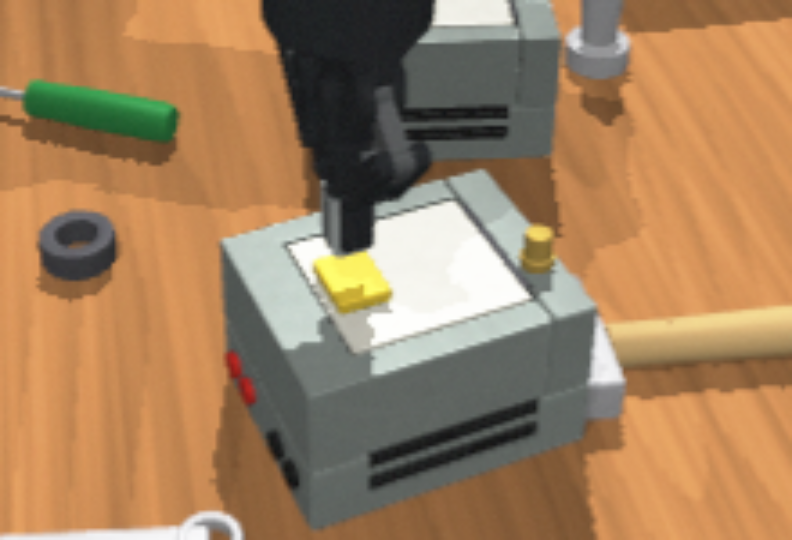

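View pics/top1.png

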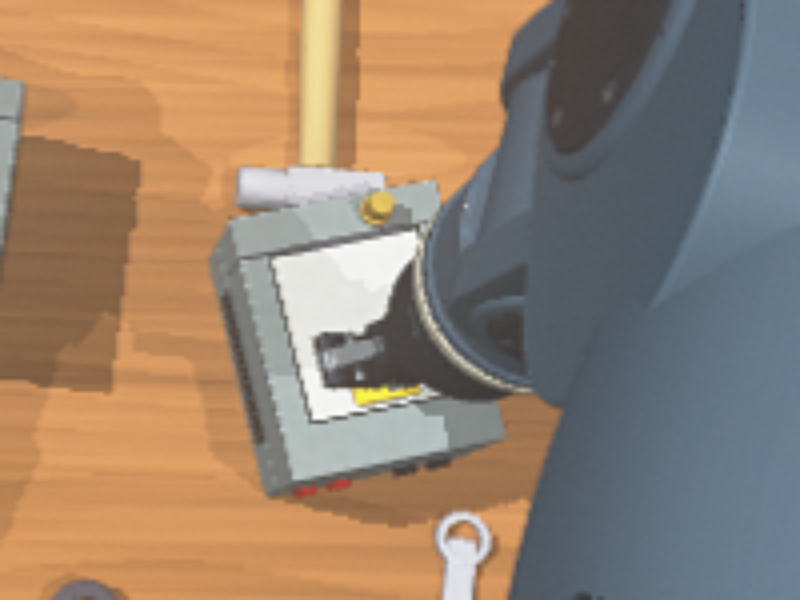

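The tips sit above the pad, about 19 mm clear: side crop (350,250), pad (350,280). Nothing else is touched. Now I'll lower to just above the pad.

Emit:
{"api": "move_arm", "payload": {
  "deltas": [
    {"dx":0,"dy":0,"dz":0.8,"wx":0,"wy":0,"wz":0,"fingers":0},
    {"dx":0,"dy":0,"dz":0.6,"wx":0,"wy":0,"wz":0,"fingers":0},
    {"dx":0,"dy":0,"dz":0.2,"wx":0,"wy":0,"wz":0,"fingers":0},
    {"dx":0,"dy":0,"dz":0,"wx":0,"wy":0,"wz":0,"fingers":0},
    {"dx":0,"dy":0,"dz":0,"wx":0,"wy":0,"wz":0,"fingers":0}
  ]
}}

```text
time_s: 4.2
position: [0.5264, -0.1466, 0.1083]
ee_rot: [-0.112, 0.994, -0.0, -0.0]
contact_force: [-0.6, -0.0, -0.1]
finger_gap: 0.004
```

Emit:
{"api": "move_arm", "payload": {
  "deltas": [
    {"dx":0,"dy":0,"dz":0.1,"wx":0,"wy":0,"wz":0,"fingers":0},
    {"dx":0,"dy":0,"dz":0.1,"wx":0,"wy":0,"wz":0,"fingers":0},
    {"dx":0,"dy":0,"dz":0,"wx":0,"wy":0,"wz":0,"fingers":0}
  ]
}}

```text
time_s: 4.5
position: [0.5264, -0.1466, 0.1063]
ee_rot: [-0.112, 0.994, -0.0, 0.0]
contact_force: [-0.0, -0.5, 0.5]
finger_gap: 0.005
```

Emit:
{"api": "move_arm", "payload": {
  "deltas": [
    {"dx":0,"dy":0,"dz":0.1,"wx":0,"wy":0,"wz":0,"fingers":0},
    {"dx":0,"dy":0,"dz":0.1,"wx":0,"wy":0,"wz":0,"fingers":0},
    {"dx":0,"dy":0,"dz":0,"wx":0,"wy":0,"wz":0,"fingers":0}
  ]
}}

```text
time_s: 4.8
position: [0.5263, -0.1467, 0.1042]
ee_rot: [-0.112, 0.994, -0.0, -0.0]
contact_force: [-1.7, 0.4, 1.7]
finger_gap: 0.002
```

Contact is starting. I'll keep going in small steps until the stop is felt.

Emit:
{"api": "move_arm", "payload": {
  "deltas": [
    {"dx":0,"dy":0,"dz":0.1,"wx":0,"wy":0,"wz":0,"fingers":0},
    {"dx":0,"dy":0,"dz":0.1,"wx":0,"wy":0,"wz":0,"fingers":0}
  ]
}}

```text
time_s: 5.0
position: [0.5263, -0.1467, 0.1023]
ee_rot: [-0.112, 0.994, -0.0, -0.0]
contact_force: [-0.9, -0.4, 1.8]
finger_gap: -0.003
```

Emit:
{"api": "move_arm", "payload": {
  "deltas": [
    {"dx":0,"dy":0,"dz":0.1,"wx":0,"wy":0,"wz":0,"fingers":0},
    {"dx":0,"dy":0,"dz":0,"wx":0,"wy":0,"wz":0,"fingers":0}
  ]
}}

```text
time_s: 5.2
position: [0.5263, -0.1466, 0.1011]
ee_rot: [-0.112, 0.994, 0.0, -0.0]
contact_force: [-1.7, -1.0, 1.0]
finger_gap: -0.0
```

Emit:
{"api": "move_arm", "payload": {
  "deltas": [
    {"dx":0,"dy":0,"dz":0.1,"wx":0,"wy":0,"wz":0,"fingers":0},
    {"dx":0,"dy":0,"dz":0,"wx":0,"wy":0,"wz":0,"fingers":0}
  ]
}}

```text
time_s: 5.4
position: [0.5264, -0.1466, 0.1003]
ee_rot: [-0.112, 0.994, 0.0, 0.0]
contact_force: [-1.8, -0.8, 2.2]
finger_gap: 0.003
```

Emit:
{"api": "move_arm", "payload": {
  "deltas": [
    {"dx":0,"dy":0,"dz":0.05,"wx":0,"wy":0,"wz":0,"fingers":0},
    {"dx":0,"dy":0,"dz":0,"wx":0,"wy":0,"wz":0,"fingers":0}
  ]
}}

```text
time_s: 5.6
position: [0.5264, -0.1466, 0.1001]
ee_rot: [-0.112, 0.994, -0.0, 0.0]
contact_force: [-4.1, -0.3, 7.1]
finger_gap: 0.0
```

Emit:
{"api": "move_arm", "payload": {
  "deltas": [
    {"dx":0,"dy":0,"dz":0.05,"wx":0,"wy":0,"wz":0,"fingers":0},
    {"dx":0,"dy":0,"dz":0,"wx":0,"wy":0,"wz":0,"fingers":0}
  ]
}}

```text
time_s: 5.8
position: [0.5264, -0.1466, 0.0999]
ee_rot: [-0.112, 0.994, -0.0, 0.0]
contact_force: [-5.9, 0.2, 12.6]
finger_gap: 0.004
```

The stop is clearly felt: force rose from 2 to 12.6 N with almost no travel. Backing off upwards and towards the unit's -x.

Emit:
{"api": "move_arm", "payload": {
  "deltas": [
    {"dx":0,"dy":0,"dz":-1.5,"wx":0,"wy":0,"wz":0,"fingers":0},
    {"dx":1.5,"dy":0,"dz":-3.5,"wx":0,"wy":0,"wz":0,"fingers":0},
    {"dx":3,"dy":0,"dz":-3.5,"wx":0,"wy":0,"wz":0,"fingers":0},
    {"dx":3,"dy":0,"dz":-3.5,"wx":0,"wy":0,"wz":0,"fingers":0},
    {"dx":3,"dy":0,"dz":-3,"wx":0,"wy":0,"wz":0,"fingers":0},
    {"dx":2,"dy":0,"dz":-2,"wx":0,"wy":0,"wz":0,"fingers":0},
    {"dx":0,"dy":0,"dz":0,"wx":0,"wy":0,"wz":0,"fingers":0},
    {"dx":0,"dy":0,"dz":0,"wx":0,"wy":0,"wz":0,"fingers":0},
    {"dx":0,"dy":0,"dz":0,"wx":0,"wy":0,"wz":0,"fingers":0},
    {"dx":0,"dy":0,"dz":0,"wx":0,"wy":0,"wz":0,"fingers":0}
  ]
}}

```text
time_s: 6.8
position: [0.4047, -0.1741, 0.2683]
ee_rot: [-0.112, 0.994, 0.0, -0.001]
contact_force: [0.2, -0.1, -0.1]
finger_gap: -0.004
```

```bash
python3 - <<'E'
from h import *
p,d=robot.read_camera("side"); cv2.imwrite("pics/side2.png",p[:,:,::-1]); np.savez("side2.npz",p=p,d=d)
print(robot.get_obs()['time_s'],robot.get_obs()['contact_force'])
E
```

```text
6.85 [-0.26934147 -0.38521731 -0.22213284]
```

View pics/side2.png

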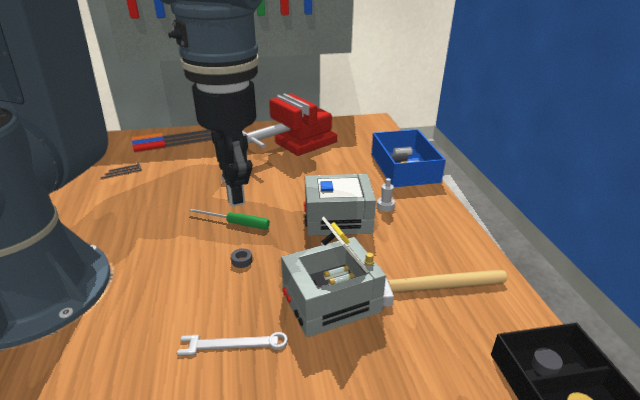

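The hatch is open: its edge runs from (323,220) to (365,265), and the bush is still standing at (369,259). The blue hatch is shut. I'll watch for two seconds and then check again.

Emit:
{"api": "move_arm", "payload": {
  "deltas": [
    {"dx":0,"dy":0,"dz":0,"wx":0,"wy":0,"wz":0,"fingers":0},
    {"dx":0,"dy":0,"dz":0,"wx":0,"wy":0,"wz":0,"fingers":0},
    {"dx":0,"dy":0,"dz":0,"wx":0,"wy":0,"wz":0,"fingers":0},
    {"dx":0,"dy":0,"dz":0,"wx":0,"wy":0,"wz":0,"fingers":0},
    {"dx":0,"dy":0,"dz":0,"wx":0,"wy":0,"wz":0,"fingers":0},
    {"dx":0,"dy":0,"dz":0,"wx":0,"wy":0,"wz":0,"fingers":0},
    {"dx":0,"dy":0,"dz":0,"wx":0,"wy":0,"wz":0,"fingers":0},
    {"dx":0,"dy":0,"dz":0,"wx":0,"wy":0,"wz":0,"fingers":0},
    {"dx":0,"dy":0,"dz":0,"wx":0,"wy":0,"wz":0,"fingers":0},
    {"dx":0,"dy":0,"dz":0,"wx":0,"wy":0,"wz":0,"fingers":0},
    {"dx":0,"dy":0,"dz":0,"wx":0,"wy":0,"wz":0,"fingers":0},
    {"dx":0,"dy":0,"dz":0,"wx":0,"wy":0,"wz":0,"fingers":0},
    {"dx":0,"dy":0,"dz":0,"wx":0,"wy":0,"wz":0,"fingers":0},
    {"dx":0,"dy":0,"dz":0,"wx":0,"wy":0,"wz":0,"fingers":0},
    {"dx":0,"dy":0,"dz":0,"wx":0,"wy":0,"wz":0,"fingers":0},
    {"dx":0,"dy":0,"dz":0,"wx":0,"wy":0,"wz":0,"fingers":0},
    {"dx":0,"dy":0,"dz":0,"wx":0,"wy":0,"wz":0,"fingers":0},
    {"dx":0,"dy":0,"dz":0,"wx":0,"wy":0,"wz":0,"fingers":0},
    {"dx":0,"dy":0,"dz":0,"wx":0,"wy":0,"wz":0,"fingers":0},
    {"dx":0,"dy":0,"dz":0,"wx":0,"wy":0,"wz":0,"fingers":0}
  ]
}}

```text
time_s: 8.85
position: [0.4045, -0.1744, 0.2693]
ee_rot: [-0.112, 0.994, 0.0, -0.0]
contact_force: [1.1, -0.3, 0.2]
finger_gap: -0.002
```

```bash
python3 - <<'E'
from h import *
p,d=robot.read_camera("side"); q=np.load("side2.npz"); q0=np.load("side0.npz")
cv2.imwrite("pics/side3.png",cv2.resize(p[150:350,200:440,::-1],None,fx=3,fy=3))
df=np.abs(p.astype(int)-q['p']).max(2)>40
print("changed px vs 2s ago:",df.sum())
v,u=np.mgrid[205:270,315:372];v=v.ravel();u=u.ravel();P=world("side",np.c_[u,v],d[v,u])
hx=np.array([.975,.2215]);o=np.array([.528,-.146])+.028*hx
x=(P[:,:2]-o)@hx; y=(P[:,:2]-o)@np.array([-.2215,.975])
s=(P[:,2]>.1)&(abs(y)<.045)&(x>-.03)&(x<.05)
t=P[s]; i=t[:,2].argmax(); print("max z",t[i].round(4),"x there",x[s][i], s.sum())
E
```

```text
changed px vs 2s ago: 223
max z [ 0.5603 -0.1348  0.1712] x there 0.006004958235722346 438
```

View pics/side3.png

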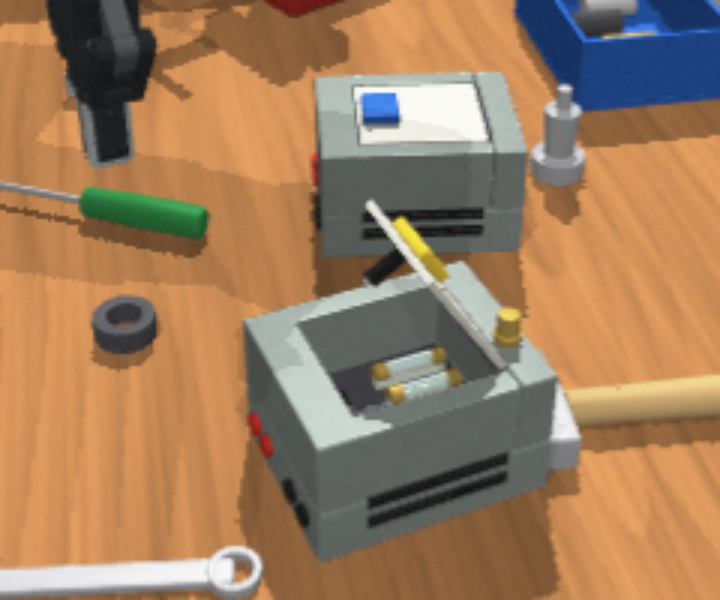

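The hatch is still open, with its front edge at 171 mm over x≈0. The bush is standing at crop (508,325) and the blue hatch is shut at (420,110). Handing in.

```bash
python3 -c "
from bench import robot
print(robot.close_job())"
```

```text
the job is handed in; nothing more can be done
None
```

The fuse hatch is open and stayed open for the 2 s I watched. I pressed the yellow pad (right-hand unit) once with closed fingertips, then backed off upwards and towards the unit's -x.

- **Press:** contact began at a TCP height of about 0.105 m. The stop came at about 0.100 m, where the force rose from about 2 N to 12.6 N with almost no further travel. Taking the shut pad's 98 mm top as the start, that is about 6 mm of press.
- **Open hatch:** 2 s after the back-off, its front edge measured 171 mm above the bench, over the unit's x ≈ 0, against the 170 mm expected. The latch carriage is hidden, so I could not check it directly.
- **Everything else:** in the last side-camera pictures the blue hatch is shut, the bush is standing, and the objects in view look where they were. I judged this by eye.
- **Loose end:** 223 pixels differed between the two side pictures taken 2 s apart. I put that down to the arm settling by about 1 mm and did not trace it further.

The robot was touching nothing when I handed in at about 9 s.

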